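Load the gel viewer and hold its amber shield at the set angle

TASK

Load the gel viewer: lay the blue separator sheet squarely, centred, on the small glass plate that lies on the light block, then lay the larger glass plate squarely, centred, on the sheet, leaving the stack lying free. Then take the white bar of the open amber shield, swing the shield forward and down until it is parallel to the red pointer at the viewer's side, and finish while still holding it there: it falls if let go, and must never drop shut. Leave the pointer, the beaker, the vial and the timer where they are.

Things in the scene. Friction and masses are not known exactly. Their poses are not given: they have to be found in the camera images.
- viewer: White gel viewer fixed to the bench, base 190 (x) x 250 (y) x 12 mm, origin at the centre of its underside, x towards the hinge at the back. Light block 60 x 28 mm at x = -15, y = 0, top 40 mm above the bench. Two hinge posts 90 mm high at x = 85, y = +-97 mm. Graduated wire arc, radius 70 mm about the hinge axis, at y = -115 mm, up to 145 mm above the bench
- hinge (a point): Point on the shield's hinge axis, at its middle: 85 mm behind the viewer's centre and 75 mm above the bench. The axis runs along the viewer's y
- shield (a joint): Angle of the amber shield (rad): 0 is level, reaching forward from the hinge over the light block; 1.57 upright; at 1.75 it leans back against its stop, where it starts. Almost frictionless: below 1.57 it falls towards 0 unless held. Sheet 166 mm wide, 4 mm thick, reaching from 12 to 138 mm from the hinge axis, 0.17 to 0.35 kg
- shield_bar (a point): Centre of the shield's white handle bar: round, 13 mm thick, 32 mm long, parallel to the hinge axis and 170 mm from it, 25 mm clear of the shield's edge, on a neck 9 mm wide. Pinch it across its two ends (fingers closing along the viewer's y; it then turns between them as the shield swings) or across its thickness. The point's x axis points along the shield from bar to hinge
- pointer (a joint): Angle of the red pointer (rad), measured like the shield's angle: the shield is right when its angle equals this. Between 0.7 and 1.15; it stays where it is and is not to be moved
- pointer_tip (a point): Red ball (13 mm) at the end of the red pointer arm, 92 mm from the hinge axis and 125 mm to the right (-y of the viewer) of the hinge point. Its x axis lies along the pointer, from the ball to the hinge axis
- lower_plate_center (a point): Centre of the small greenish glass plate that lies loose on the light block, 70 (x) x 36 (y) x 6 mm, its centre 43 mm above the bench. Not to be taken away
- sheet_center (a point): Centre of the blue separator sheet, 80 (x) x 46 (y) x 4 mm, about 30 g. It starts lying loose on one of the two rests, centre 28 mm above the bench; grasp it across its y
- top_plate_center (a point): Centre of the larger greenish glass plate, 84 (x) x 58 (y) x 8 mm, about 90 g. It starts lying loose on the other rest, centre 30 mm above the bench; grasp it across its y
- rest_a: Aluminium plate rest fixed to the bench, foot 85 (x) x 50 (y) x 6 mm, with two rubber-topped ribs 30 mm wide in y; top 26 mm above the bench, so that what lies on it overhangs at both y sides. Origin at the centre of its underside. It carries the sheet
- rest_b: The other rest, of the same kind; it carries the larger glass plate
- beaker: Bystander: small glass beaker, 59 mm wide, 70 mm high; origin at the centre of its underside. Leave alone
- vial: Bystander: vial with yellow cap, 27 mm wide, 56 mm high; origin at the centre of its underside. Leave alone
- timer: Bystander: white lab timer, 58 x 70 x 18 mm; origin at the centre of its underside. Leave alone
There are look-alikes about, which are no part of the job. Leave any pink or yellow look-alike of the part that bears sheet_center alone.

How it is judged:
By the outcome, as a careful person would: the job done as asked, in the order asked, and still so for the second after the job is handed in, while the arm keeps its last pose, push and grip.
It also fails if it takes over 72 s, if anything falls off the work surface, if the arm or the gripper's body presses on something with over 40 N, if the wrist force passes 120 N, or if a joint passes its speed limit or range.

ROBOT

A 6-joint arm with a two-finger parallel gripper is mounted at the origin on a cart in front of the work surface, level with it; the furniture and walls round the work are solid. World frame = base frame: x ahead of the robot, y to its left, z up, the work surface at z = 0. Lengths are in mm, angles in rad, forces in N, time in s.
With the tool pointing down it reaches from about 350 to 975 mm from the base axis. Payload 7.1 kg.
Tool frame: the origin (TCP) lies midway between the tips of the shut fingers; the grasp point (between the pads) lies 19 mm behind it (ctrl.grasp_offset is the distance from the TCP to the grasp point, in mm); z points along the fingers, y is the line along which they close (so a half turn about z gives the same grasp; the last joint's range is limited). The gripper opens to 88 mm and grips with 3 to 60 N. Pads are 20 mm wide; open, the fingers measure 115 mm over their backs; the gripper's body (75 mm by 178 mm) begins 61 mm behind the grasp point.
Start: joints at [1.308, 0.423, 1.63, -0, 1.089, -0.019], TCP at [150.839, 606.508, 222.675] pointing down, gripper open.
Joint ranges: [-3, 3], [-0.9, 2.11], [0.09, 2.58], [-1.31, 4.45], [0.11, 2.69], [-2.54, 2.54]. Speed limits (rad/s): [2.39, 2.39, 3.01, 3.14, 3.14, 3.14].

INTERFACE

Orientations are given as a rotation vector (axis times angle).
In Python, from workcell import ctrl gives the robot as it stands. The module is installed in compiled form; this text tells all that it offers.
- The arm moves only by the tool servo_tool, never from a script. Its argument "rows" is a list of rows, each a list of 7 numbers: the turn, a rotation vector about the tool's x, y, z as a fraction of full scale, then the shift along the tool's x, y, z as a fraction of full scale, then the finger opening in mm, from 0 to 87.8. A call has 1 to 10 rows; each row is the pose to reach, as a shift and turn from the pose commanded when the call began, along the tool's axes at that moment; what a row does not reach only later rows make up. Full scale, the value 1, is 20 cm for a shift and 1.5 rad for a turn. A row lasts 1/8 s, in which the tool goes at most 62.5 mm and 10.7 degrees, less where a joint would pass 70% of its speed; a pose out of reach is approached as far as the arm can. A call with a number of a shift or a turn outside -1 to 1 is refused whole. A call with a gripper value outside its range is refused whole. The fingers move at their own pace and stop on an object; the grip force is fixed at half the most. Time passes only in rows, so rows that repeat a pose let the fingers close. It gives the time, the measured TCP pose, the force, the opening and the grip force at its end, in the units of the state.
- ctrl.get_obs(): the state, without advancing time (a new reading comes with each control period).
- ctrl.get_image(name): name is "scene" or "side" or "wrist"; returns (picture, depth): 420x560x3 uint8, red, green, blue; 420x560 float32, mm along the optical axis (not along the pixel's ray), 0 where there is no reading.
- ctrl.camera_info(name): a dict with "intrinsics" (3x3 intrinsics, pixels), "R" (3x3) and "t" (3): a world point X has camera coordinates R X + t. Camera axes: x right, y down, z forward; pixel columns grow to the right and rows downward; lengths in mm; the calibration is good to about 2 mm. A picture is of the moment at which its call begins: read the wrist's pose just before it. camera_info takes no time and is no camera call; for the wrist camera it gives the pose at the moment of the call.
- ctrl.close_job(): hands the job in; it is judged then, once.
The state is a dict: "t": time; "qpos": joint angles; "qvel": joint speeds; "joint_torque": joint torques, N m; "ee_pos": TCP position; "orientation": TCP orientation; "ft_force": force on the tool from outside, world axes, zero at the start; "moment": the same for the moment, N m; "width": finger opening in mm; "grasp_force": force on a finger pad.
Only numpy, scipy, OpenCV 4.12 (cv2) and the standard library are available. Lean on these libraries where they do the work, as an engineer would, in place of code of your own. Each camera call takes 0.05 s, during which the arm holds its last target. There are 200 camera calls.

## Working session

There is one attempt and no reset: what is moved stays moved. The work goes in short steps, Python scripts to look and compute and a tool call to move; the robot and the scene stay as the last step left them, time stands still between calls to the robot, and variables do not carry over. Pictures are saved under pics/ and viewed, at most 10 in all, crops included, and the job is handed in when it is done.

Besides the shell and the picture viewer there is one more tool, called after "Request:" in YAML: its name, and indented under it one key for each argument. servo_tool: Moves the arm, as the interface text tells. Its arguments: {"type":"object","properties":{"rows":{"type":"array","items":{"type":"array","items":{"type":"number"}}}},"required":["rows"]}

```bash
mkdir -p pics
cat > h.py <<'E'
import numpy as np, cv2
from workcell import ctrl
from scipy.spatial.transform import Rotation as Rn
def grab(n):
    ci=ctrl.camera_info(n); im,d=ctrl.get_image(n); return im,d,ci
def world(d,ci):
    K=np.array(ci["intrinsics"]);R=np.array(ci["R"]);t=np.array(ci["t"])
    v,u=np.mgrid[:d.shape[0],:d.shape[1]]
    c=np.stack([(u-K[0,2])/K[0,0]*d,(v-K[1,2])/K[1,1]*d,d],-1)
    w=(c-t)@R; w[d<=0]=np.nan; return w
def ray(px,z,ci):
    K=np.array(ci["intrinsics"]);R=np.array(ci["R"]);t=np.array(ci["t"])
    px=np.atleast_2d(px).astype(float)
    c=np.c_[(px[:,0]-K[0,2])/K[0,0],(px[:,1]-K[1,2])/K[1,1],np.ones(len(px))]@R
    o=-R.T@t; return o+c*((z-o[2])/c[:,2])[:,None]
def save(n,im): cv2.imwrite('pics/'+n+'.png',im[...,::-1])
E
python3 - <<'E'
from h import *
for n in("scene","side"):
    im,d,ci=grab(n); save(n+'0',im); np.savez(n+'0',im=im,d=d,**ci); print(n,-np.array(ci["R"]).T@ci["t"],np.array(ci["intrinsics"])[0,0])
o=ctrl.get_obs();print(o)
E
```

```text
scene [   74.6721149  -1093.73333734   759.46218085] 449.0372294317522
side [ 510.61190641 1480.2376522   680.32464005] 508.75518857882025
{'t': 0.1, 'qpos': array([ 1.30799300e+00,  4.23751805e-01,  1.63058812e+00,  3.86210245e-05,
        1.08858032e+00, -1.90216199e-02]), 'qvel': array([ 1.20097447e-03,  1.03572667e-04,  8.43293783e-05, -1.68123911e-03,
       -6.21783687e-04, -1.58719560e-03]), 'joint_torque': array([-2.02024085e-04, -5.45613027e+01, -2.74321908e+01,  6.46088202e-02,
        1.88176573e-02, -1.04285664e-05]), 'ee_pos': array([150.71106688, 606.0583402 , 221.99730283]), 'orientation': array([-3.81984970e-01, -3.11806084e+00,  2.05701131e-03]), 'ft_force': array([-0.55545862,  0.26491704, -0.10241752]), 'moment': array([ 0.02540483,  0.02694944, -0.01197824]), 'grasp_force': 0.0, 'width': 87.63683207138652}
```

View pics/scene0.png

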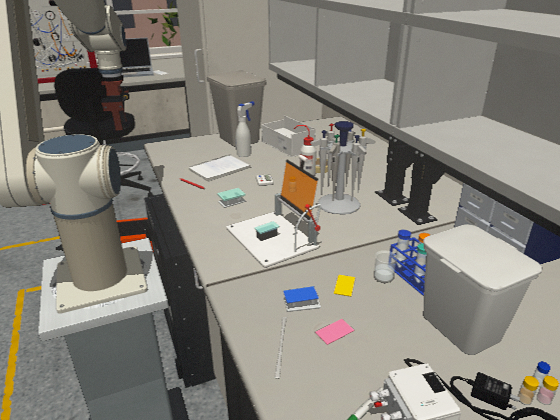

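View pics/side0.png

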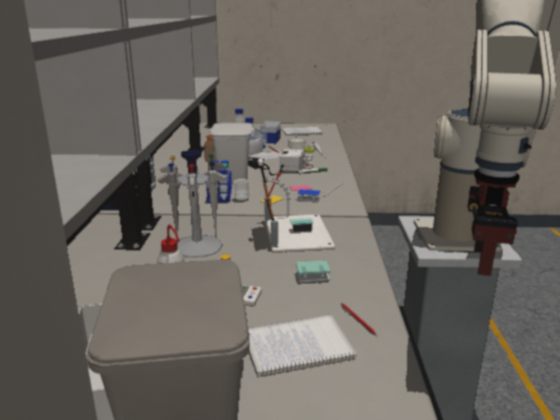

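Scene view: the blue sheet on its rest is at (300,297), with look-alikes in yellow at (345,285) and pink at (335,331). The larger plate is at (231,197), the lower plate on the block at (266,231), the shield at (298,188) and the pointer near (310,222). I choose the blue one.

Run:
```python
from h import *
def rect(p): 
    r=cv2.minAreaRect(p.astype(np.float32)); return np.round(r[0],1),np.round(r[1],1),round(r[2],1)
for n in("scene","side"):
    f=np.load(n+'0.npz'); im=f['im']; d=f['d']; w=world(d,f); ci=f
    hsv=cv2.cvtColor(im,cv2.COLOR_RGB2HSV)
    H,S,V=[hsv[...,i].astype(int) for i in range(3)]
    X,Y,Z=w[...,0],w[...,1],w[...,2]
    ws=(X>250)&(X<950)&(Y>-500)&(Y<500)
    M={'blue':(H>105)&(H<125)&(S>150)&(V>80)&(Z<60),'green':(H>70)&(H<95)&(S>50)&(Z<90),'amber':(H>5)&(H<18)&(S>150)&(Z>60),'red':((H<5)|(H>174))&(S>130)&(Z>5),
     'pink':(H>160)&(H<175)&(S>80)&(Z<30),'yel':(H>20)&(H<30)&(S>180)&(Z<40),'white':(S<25)&(V>170)&(Z>5)&(Z<20)}
    for k,m in M.items():
        m=(m&ws).astype(np.uint8)
        c,l,s,ce=cv2.connectedComponentsWithStats(m)
        for i in range(1,c):
            if s[i,4]<12: continue
            q=w[l==i]; print(n,k,np.round(ce[i]),s[i,4],'med',np.round(np.median(q,0)),'z',np.round(np.percentile(q[:,2],[5,95])),end=' ')
            top=q[q[:,2]>np.percentile(q[:,2],90)-6] if k in('blue','green','white') else q
            if k!='red':print(rect(top[:,:2]))
            else: print()
f=np.load('scene0.npz')
c=f['im'][150:350,170:390]; save('crop0',cv2.resize(c,None,fx=3.0,fy=3.0,interpolation=cv2.INTER_CUBIC))
```

```text
scene blue [409. 269.] 163 med [ 768. -319.   38.] z [ 3. 42.] (array([ 759.8, -345.2]), array([101.4,  30.5]), 83.0)
scene blue [411. 283.] 96 med [ 757. -360.    3.] z [0. 7.] (array([ 764.8, -344.2]), array([ 29.9, 113.6]), 5.2)
scene blue [300. 294.] 387 med [ 453. -309.   30.] z [27. 32.] (array([ 454.8, -307.7]), array([47.1, 76.9]), 78.2)
scene green [231. 194.] 192 med [455. 274.  34.] z [31. 36.] (array([456.5, 277.7]), array([82. , 63.8]), 6.1)
scene green [266. 228.] 126 med [480.  -5.  46.] z [42. 48.] (array([484.4,  -1.6]), array([64.5, 35.6]), 9.8)
scene amber [298. 187.] 1077 med [594.  14. 153.] z [ 99. 198.] (array([593.2,  -8.5]), array([217.1,  50.7]), 88.2)
scene amber [309. 213.] 14 med [595. -62.  96.] z [ 92. 143.] (array([585.5, -84.8]), array([69.3,  8. ]), 68.5)
scene amber [423. 236.] 56 med [ 804. -316.  119.] z [109. 121.] (array([ 808.8, -314.8]), array([33.2, 19.6]), 14.7)
scene red [301. 125.] 12 med [791. 411. 198.] z [194. 202.] 
scene red [331. 126.] 12 med [786. 171. 274.] z [258. 277.] 
scene red [308. 140.] 62 med [801. 376. 151.] z [136. 158.] 
[... 1527 characters left out ...]
5 med [366. 469.   7.] z [ 5. 10.] 
side pink [300. 187.] 68 med [ 488. -429.    2.] z [-1.  5.] (array([ 484.9, -437.1]), array([76.6, 70.4]), 6.8)
side yel [275. 199.] 28 med [ 580. -297.    3.] z [1. 5.] (array([ 576.8, -299.9]), array([26.2, 51.6]), 2.4)
side white [303. 234.] 1261 med [480.  46.  11.] z [ 8. 13.] (array([493.1,   2.4]), array([184. , 255.9]), 7.2)
side white [269. 224.] 12 med [590. -45.  11.] z [10. 14.] (array([590.5, -43.5]), array([ 3.3, 43.3]), 2.8)
side white [251. 294.] 115 med [613. 396.  15.] z [13. 17.] (array([610.9, 393.7]), array([70.6, 28.5]), 79.0)
side white [322. 318.] 88 med [439. 494.  13.] z [10. 15.] (array([448.8, 491.5]), array([64. , 17.3]), 1.0)
```

View pics/crop0.png

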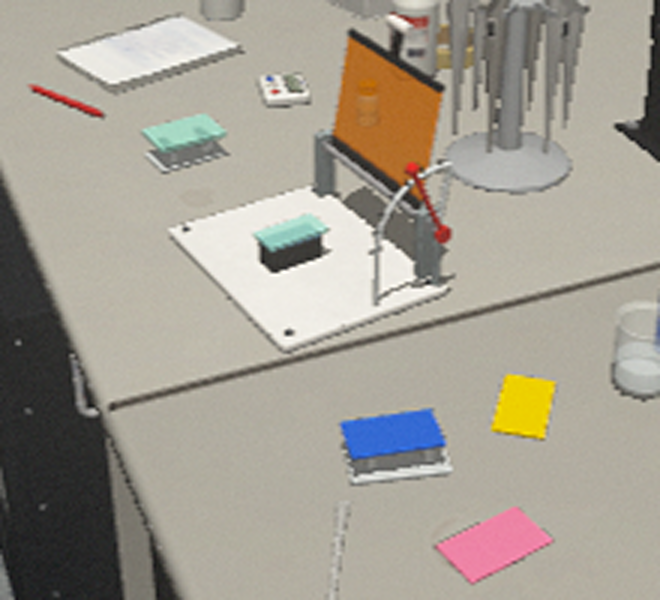

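The crop confirms the blue sheet on the ribbed rest, at crop (393,435); the yellow and pink ones lie flat on the bench. Next I plan the transit, with wrist looks on the way.

```bash
cat >> h.py <<'E'
def plan(targets):
    """targets: (x,y,z,yaw_y_deg) tool straight down; prints turn/shift fractions from current measured pose"""
    o=ctrl.get_obs(); R0=Rn.from_rotvec(o['orientation']).as_matrix()
    print('now',np.round(o['ee_pos'],1),'yaw',round(np.degrees(np.arctan2(R0[1,1],R0[0,1])),2),'t',round(o['t'],2),'w',round(o['width'],1))
    for x,y,z,a in targets:
        a=np.radians(a); yv=np.array([np.cos(a),np.sin(a),0]); zv=np.array([0,0,-1.]); T=np.c_[np.cross(yv,zv),yv,zv]
        print(np.round(np.r_[Rn.from_matrix(R0.T@T).as_rotvec()/1.5, R0.T@(np.array([x,y,z])-o['ee_pos'])/200],4).tolist())
E
python3 - <<'E'
from h import *
plan([(315,420,300,76),(315,420,340,78)])
E
```

```text
now [150.7 606.1 222. ] yaw 76.03 t 0.1 w 87.6
[-0.0009, -0.0, 0.0004, -1.0217, -0.705, -0.3891]
[-0.0009, -0.0001, -0.0229, -1.0217, -0.7053, -0.5891]
```

Request:
servo_tool:
  rows:
    - [0,0,0,-0.25,-0.18,-0.3,87]
    - [0,0,0,-0.5,-0.36,-0.55,87]
    - [0,0,0,-0.75,-0.54,-0.6,87]
    - [0,0,0,-0.98,-0.72,-0.6,87]

```text
t: 0.6
ee_pos: [288.1, 442.5, 339.7]
orientation: [0.38, 3.117, 0.003]
ft_force: [0.4, -0.2, 0.5]
width: 87.0
grasp_force: 0.0
```

Request:
servo_tool:
  rows:
    - [0,0,-0.02,-0.3,-0.3,0,87]
    - [0,0,-0.02,-0.5,-0.55,0,87]
    - [0,0,-0.02,-0.6,-0.75,0,87]
    - [0,0,-0.02,-0.6,-0.75,0,87]

```text
t: 1.1
ee_pos: [367.8, 265.6, 338.1]
orientation: [-0.342, -3.123, 0.001]
ft_force: [0.6, 1.1, -0.3]
width: 87.1
grasp_force: 0.0
```

Run:
```python
from h import *
im,d,ci=grab('wrist'); save('w1',im); np.savez('w1',im=im,d=d,**ci)
print(-np.array(ci["R"]).T@ci["t"],np.round(ci["R"],3)); print(ci["intrinsics"][0][0])
plan([(440,130,340,78),(440,0,340,98)])
```

```text
[301.54189826 279.57630723 501.02010914] [[ 0.216  0.976 -0.001]
 [ 0.946 -0.209  0.246]
 [ 0.24  -0.054 -0.969]]
300.20825403141595
now [367.7 266.9 338.3] yaw 77.55 t 1.15 w 87.2
[-0.0001, -0.0, -0.0052, -0.5004, -0.5905, -0.0087]
[-0.0001, -0.0, -0.238, -0.6406, -1.2252, -0.0086]
```

View pics/w1.png

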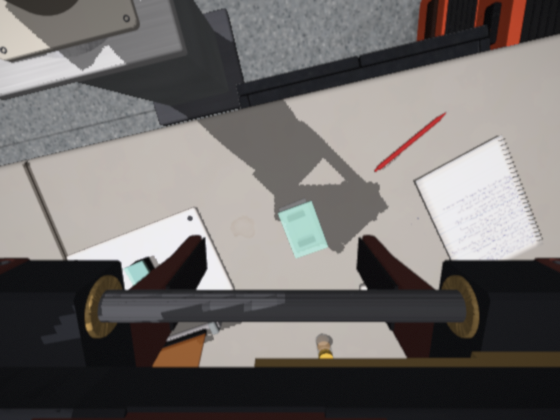

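The wrist view shows the larger plate on its rest at (302,228), and the lower plate partly visible at (138,270). I move on towards the sheet.

Request:
servo_tool:
  rows:
    - [0,0,0,-0.15,-0.25,0,87]
    - [0,0,0,-0.3,-0.5,0,87]
    - [0,0,0,-0.4,-0.75,0,87]
    - [0,0,0,-0.45,-0.99,0,87]

```text
t: 1.65
ee_pos: [413.9, 55.8, 338.2]
orientation: [0.333, 3.124, 0.001]
ft_force: [0.0, -1.1, 1.0]
width: 86.8
grasp_force: 0.0
```

```bash
cat >> h.py <<'E'
RNG={'green':((65,40,60),(98,255,255)),'blue':((100,120,50),(128,255,255))}
def top(im,d,ci,col,near,z,r=70):
    """top-face rectangle by colour mask; contour cast onto plane z. returns centre,size,angle of the long side"""
    hsv=cv2.cvtColor(im,cv2.COLOR_RGB2HSV); m=cv2.inRange(hsv,*map(np.array,RNG[col]))
    w=world(d,ci); m[~((np.hypot(w[...,0]-near[0],w[...,1]-near[1])<r)&(abs(w[...,2]-z)<8))]=0
    cs,_=cv2.findContours(m,cv2.RETR_EXTERNAL,cv2.CHAIN_APPROX_NONE); c=max(cs,key=cv2.contourArea)[:,0]
    p=ray(c,z,ci)[:,:2].astype(np.float32)
    (cx,cy),(a,b),th=cv2.minAreaRect(p)
    if a<b: th+=90;a,b=b,a
    th=(th+90)%180-90
    print(col,'c',np.round([cx,cy],1),'size',np.round([a,b],1),'long side deg',round(th,1),'medz',np.round(np.nanmedian(w[...,2][m>0]),1),'px',c.min(0),c.max(0)); return cx,cy,th
E
python3 - <<'E'
from h import *
f=np.load('w1.npz'); top(f['im'],f['d'],f,'green',(457,280),34)
im,d,ci=grab('wrist'); np.savez('w2',im=im,d=d,**ci)
top(im,d,ci,'green',(482,0),46)
plan([(450,-60,340,78),(400,-230,330,78),(430,-307,330,78)])
E
```

```text
green c [456.7 280.5] size [82.2 56.9] long side deg 8.3 medz 34.8 px [279 201] [326 256]
green c [483.4  -1.6] size [67.  29.8] long side deg 10.7 medz 46.7 px [240 208] [270 250]
now [413.2  51.9 338.1] yaw 77.75 t 1.7 w 87.0
[-0.0017, 0.0001, -0.0029, -0.2984, -0.5077, -0.0083]
[-0.0017, 0.0001, -0.0029, -0.2345, -1.3912, 0.044]
[-0.0017, 0.0001, -0.0029, -0.4628, -1.7356, 0.0449]
```

Request:
servo_tool:
  rows:
    - [0,0,0,-0.1,-0.3,0,87]
    - [0,0,0,-0.2,-0.6,0,87]
    - [0,0,0,-0.25,-0.99,0,87]
    - [0,0,0,-0.25,-0.99,0,87]

```text
t: 2.2
ee_pos: [420.5, -149.7, 338.1]
orientation: [-0.338, -3.123, 0.0]
ft_force: [-0.5, -0.7, -0.1]
width: 86.6
grasp_force: 0.0
```

Request:
servo_tool:
  rows:
    - [0,0,0,-0.1,-0.3,0.2,87]
    - [0,0,0,-0.18,-0.6,0.4,87]
    - [0,0,0,-0.18,-0.74,0.6,87]
    - [0,0,0,-0.18,-0.74,0.7,87]

```text
t: 2.7
ee_pos: [424.1, -300.9, 195.6]
orientation: [-0.337, -3.122, -0.002]
ft_force: [-0.2, 0.7, 0.4]
width: 86.9
grasp_force: 0.0
```

Run:
```python
from h import *
im,d,ci=grab('wrist'); save('w3',im)
x,y,th=top(im,d,ci,'blue',(455,-307),30)
plan([(455,-307,60,78),(x,y,60,th+90),(x,y,9,th+90)])
```

```text
blue c [ 453.8 -308.2] size [78.4 45. ] long side deg -11.4 medz 30.8 px [261 189] [301 255]
now [ 422.8 -299.5  193.1] yaw 77.71 t 2.75 w 86.9
[0.0019, -0.0039, -0.0034, -0.1694, -0.0041, 0.6644]
[0.0019, -0.0039, -0.0107, -0.1647, -0.0114, 0.6644]
[0.0019, -0.0039, -0.0107, -0.1662, -0.0121, 0.9194]
```

View pics/w3.png

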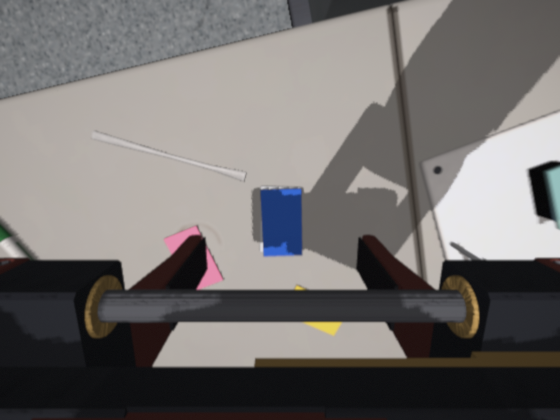

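The wrist view shows the blue sheet squarely between the fingers at (281,222). Going down to grasp.

Request:
servo_tool:
  rows:
    - [0,0,-0.01,-0.166,-0.012,0.3,87]
    - [0,0,-0.01,-0.166,-0.012,0.6,87]
    - [0,0,-0.01,-0.166,-0.012,0.8,87]
    - [0,0,-0.01,-0.166,-0.012,0.9,87]
    - [0,0,-0.01,-0.166,-0.012,0.9,87]
    - [0,0,-0.01,-0.166,-0.012,0.9,30]
    - [0,0,-0.01,-0.166,-0.012,0.9,30]
    - [0,0,-0.01,-0.166,-0.012,0.9,30]
    - [0,0,-0.01,-0.166,-0.012,0.9,30]

```text
t: 3.88
ee_pos: [456.0, -309.8, 18.9]
orientation: [0.312, 3.125, -0.001]
ft_force: [-0.3, 0.8, -0.3]
width: 50.5
grasp_force: 0.3
```

Run:
```python
from h import *
plan([(453.8,-308.2,180,78.6)])
```

```text
now [ 456.  -309.8   18.9] yaw 78.6 t 3.88 w 50.5
[-0.0003, 0.0006, -0.0, 0.0118, 0.0052, -0.8057]
```

Request:
servo_tool:
  rows:
    - [0,0,0,0.011,0.005,0.035,60]
    - [0,0,0,0.011,0.005,0.035,60]
    - [0,0,0,0.011,0.005,0.035,60]
    - [0,0,0,0.011,0.005,0.035,30]
    - [0,0,0,0.011,0.005,0.035,30]
    - [0,0,0,0.011,0.005,0.035,30]
    - [0,0,0,0.011,0.005,0.035,30]

```text
t: 4.75
ee_pos: [453.9, -308.2, 11.3]
orientation: [0.312, 3.126, -0.0]
ft_force: [0.8, -0.1, -0.5]
width: 45.3
grasp_force: 30.0
```

Request:
servo_tool:
  rows:
    - [0,0,0,0,0,-0.1,30]
    - [0,0,0,0,0,-0.35,30]
    - [0,0,0,0,0.1,-0.6,30]
    - [0,0,0,0,0.3,-0.85,30]
    - [0,0,0,0.05,0.5,-0.95,30]
    - [0,0,0,0.1,0.7,-0.95,30]
    - [0,0,0,0.1,0.7,-0.95,30]
    - [0,0,0,0.1,0.7,-0.95,30]

```text
t: 5.75
ee_pos: [462.2, -167.3, 202.1]
orientation: [0.311, 3.125, -0.001]
ft_force: [-0.5, 1.3, 0.3]
width: 45.8
grasp_force: 30.0
```

Run:
```python
from h import *
im,d,ci=grab('wrist'); save('w4',im)
top(im,d,ci,'green',(483,-1.6),46)
o=ctrl.get_obs(); top(im,d,ci,'blue',o['ee_pos'][:2],o['ee_pos'][2]+19)
plan([])
```

```text
green c [483.9  -1. ] size [68.9 34.2] long side deg 10.7 medz 46.7 px [415 154] [453 221]
blue c [ 448.4 -165.4] size [50.8 46.4] long side deg -11.3 medz 221.7 px [235 194] [326 288]
now [ 462.1 -167.6  201.8] yaw 78.6 t 5.8 w 45.5
```

View pics/w4.png

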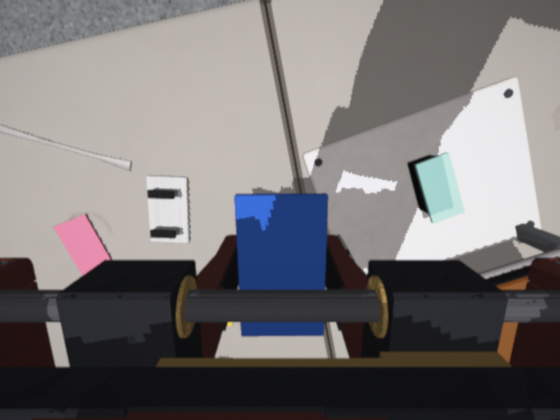

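The view shows the sheet held squarely at (281,260), with the lower plate clear at (436,187). Moving over the plate.

Run:
```python
from h import *
plan([(484,-1,202,100.5),(484,-1,75,100.5)])
```

```text
now [ 462.1 -167.6  201.8] yaw 78.6 t 5.8 w 45.5
[-0.0004, 0.0005, -0.2549, 0.0575, 0.8383, -0.0013]
[-0.0004, 0.0005, -0.2549, 0.0581, 0.8386, 0.6337]
```

Request:
servo_tool:
  rows:
    - [0,0,-0.05,0.02,0.2,0,30]
    - [0,0,-0.12,0.04,0.4,0,30]
    - [0,0,-0.19,0.058,0.6,0,30]
    - [0,0,-0.255,0.058,0.8,0.1,30]
    - [0,0,-0.255,0.058,0.839,0.3,30]
    - [0,0,-0.255,0.058,0.839,0.5,30]
    - [0,0,-0.255,0.058,0.839,0.63,30]
    - [0,0,-0.255,0.058,0.839,0.63,30]
    - [0,0,-0.255,0.058,0.839,0.63,30]

```text
t: 6.92
ee_pos: [484.4, -0.8, 75.9]
orientation: [-0.287, 3.128, -0.0]
ft_force: [0.1, -0.1, -0.6]
width: 45.5
grasp_force: 30.0
```

Run:
```python
from h import *
plan([(484,-1,32,100.5),(484,-1,31.3,100.5)])
```

```text
now [484.4  -0.8  75.9] yaw 100.47 t 6.92 w 45.5
[-0.0001, 0.0004, -0.0003, 0.0024, -0.0007, 0.2193]
[-0.0001, 0.0004, -0.0003, 0.0024, -0.0007, 0.2228]
```

Request:
servo_tool:
  rows:
    - [0,0,0,0.002,0,0.1,30]
    - [0,0,0,0.002,0,0.19,30]
    - [0,0,0,0.002,0,0.215,30]
    - [0,0,0,0.002,0,0.222,30]
    - [0,0,0,0.002,0,0.222,30]
    - [0,0,0,0.002,0,0.222,30]
    - [0,0,0,0.002,0,0.222,30]

```text
t: 7.8
ee_pos: [483.6, -0.2, 31.3]
orientation: [-0.288, 3.128, -0.0]
ft_force: [-0.4, -0.1, 3.0]
width: 44.9
grasp_force: 30.0
```

Request:
servo_tool:
  rows:
    - [0,0,0,0,0,0,50]
    - [0,0,0,0,0,0,65]
    - [0,0,0,0,0,0,75]
    - [0,0,0,0,0,0,75]
    - [0,0,0,0,0,-0.2,87]
    - [0,0,0,0,0,-0.5,87]
    - [0,0,0,0,0,-0.75,87]
    - [0,0,0,0,0,-0.9,87]
    - [0,0,0,0,0,-0.9,87]

```text
t: 8.93
ee_pos: [484.8, -0.2, 213.2]
orientation: [-0.288, 3.123, -0.001]
ft_force: [-0.4, -0.3, -0.8]
width: 87.0
grasp_force: 0.0
```

Run:
```python
from h import *
plan([(456.7,130,212,98.3),(456.7,280.5,212,98.3)])
```

```text
now [ 4.848e+02 -2.000e-01  2.132e+02] yaw 100.53 t 8.93 w 87.0
[-0.0007, 0.0034, 0.0259, 0.019, 0.6659, 0.005]
[-0.0007, 0.0034, 0.0259, -0.1185, 1.4057, 0.0049]
```

Request:
servo_tool:
  rows:
    - [0,0,0.026,0.02,0.25,0,87]
    - [0,0,0.026,0.02,0.5,0,87]
    - [0,0,0.026,0.02,0.7,0,87]
    - [0,0,0.026,0.0,0.8,0,87]
    - [0,0,0.026,0.0,0.8,0,87]
    - [0,0,0.026,0.0,0.8,0,87]

```text
t: 9.68
ee_pos: [453.5, 156.4, 209.9]
orientation: [0.227, -3.132, 0.001]
ft_force: [0.4, 0.5, 0.2]
width: 87.2
grasp_force: 0.0
```

Run:
```python
from h import *
im,d,ci=grab('wrist'); save('w5',im)
top(im,d,ci,'blue',(484,-1),50)
try: top(im,d,ci,'green',(484,-1),46)
except Exception as e: print('no lower plate seen')
x,y,th=top(im,d,ci,'green',(456.7,280.5),34)
plan([(x,y,150,th+90),(x,y,13,th+90)])
```

```text
blue c [4.839e+02 3.000e-01] size [78.2 46.3] long side deg 11.0 medz 50.8 px [111 169] [162 238]
no lower plate seen
green c [457.  279.3] size [81.9 57.4] long side deg 8.2 medz 34.7 px [360 178] [413 246]
now [453.6 156.2 210.1] yaw 98.26 t 9.72 w 86.9
[-0.0003, -0.001, 0.0009, -0.1057, 0.6066, 0.3002]
[-0.0003, -0.001, 0.0009, -0.1066, 0.6069, 0.9852]
```

View pics/w5.png

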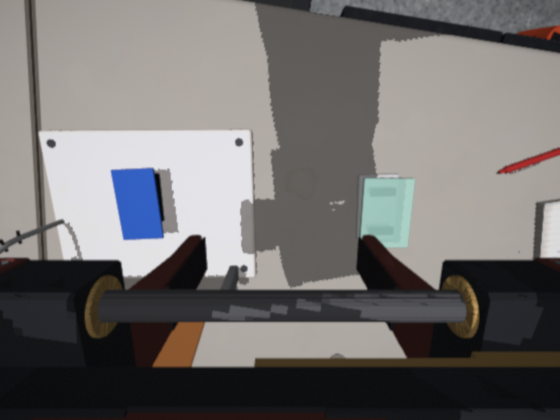

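The sheet lies square on the lower plate at (137,204), and the larger plate is at (387,213). Grasping the larger plate.

Request:
servo_tool:
  rows:
    - [0,0,0,-0.05,0.3,0.1,87]
    - [0,0,0,-0.106,0.5,0.3,87]
    - [0,0,0,-0.106,0.609,0.5,87]
    - [0,0,0,-0.106,0.609,0.7,87]
    - [0,0,0,-0.106,0.609,0.85,87]
    - [0,0,0,-0.106,0.609,0.95,87]
    - [0,0,0,-0.106,0.609,0.985,87]
    - [0,0,0,-0.106,0.609,0.985,87]
    - [0,0,0,-0.106,0.609,0.985,87]

```text
t: 10.85
ee_pos: [458.1, 280.7, 14.7]
orientation: [-0.226, 3.132, 0.001]
ft_force: [0.3, 0.0, -0.2]
width: 87.0
grasp_force: 0.0
```

Request:
servo_tool:
  rows:
    - [0,0,0,0,0,0,65]
    - [0,0,0,0,0,0,40]
    - [0,0,0,0,0,0,40]
    - [0,0,0,0,0,0,40]
    - [0,0,0,0,0,0,40]
    - [0,0,0,0,0,0,40]

```text
t: 11.6
ee_pos: [457.5, 280.8, 14.1]
orientation: [-0.227, 3.133, 0.0]
ft_force: [-1.5, 0.4, 4.7]
width: 57.6
grasp_force: 30.0
```

Request:
servo_tool:
  rows:
    - [0,0,0,0,0,-0.05,40]
    - [0,0,0,0,0,-0.25,40]
    - [0,0,0,0,0,-0.5,40]
    - [0,0,0,0,-0.2,-0.7,40]
    - [0,0,0,0,-0.4,-0.75,40]
    - [0,0,0,0,-0.6,-0.75,40]
    - [0,0,0,0,-0.8,-0.75,40]
    - [0,0,0,0,-0.8,-0.75,40]
    - [0,0,0,0,-0.8,-0.75,40]

```text
t: 12.72
ee_pos: [480.5, 122.5, 164.1]
orientation: [-0.226, 3.133, 0.0]
ft_force: [-0.2, -0.9, -1.5]
width: 57.6
grasp_force: 30.0
```

Run:
```python
from h import *
plan([(484.4,0,160,100.9),(484.4,0,75,100.9)])
```

```text
now [480.5 122.5 164.1] yaw 98.25 t 12.72 w 57.6
[0.0001, 0.0001, -0.0308, 0.0686, -0.6092, 0.0202]
[0.0001, 0.0001, -0.0308, 0.0687, -0.6093, 0.4452]
```

Request:
servo_tool:
  rows:
    - [0,0,-0.03,0.03,-0.2,0,40]
    - [0,0,-0.03,0.069,-0.4,0,40]
    - [0,0,-0.031,0.069,-0.55,0,40]
    - [0,0,-0.031,0.069,-0.609,0.1,40]
    - [0,0,-0.031,0.069,-0.609,0.25,40]
    - [0,0,-0.031,0.069,-0.609,0.4,40]
    - [0,0,-0.031,0.069,-0.609,0.445,40]
    - [0,0,-0.031,0.069,-0.609,0.445,40]
    - [0,0,-0.031,0.069,-0.609,0.445,40]

```text
t: 13.85
ee_pos: [485.2, 0.2, 75.8]
orientation: [-0.301, 3.126, -0.0]
ft_force: [-0.2, -0.4, -1.1]
width: 57.7
grasp_force: 30.0
```

Run:
```python
from h import *
plan([(484.4,0,38.1,100.9)])
```

```text
now [4.852e+02 2.000e-01 7.580e+01] yaw 100.99 t 13.85 w 57.7
[-0.0002, 0.001, 0.001, 0.0045, 0.0001, 0.1884]
```

Request:
servo_tool:
  rows:
    - [0,0,0,0.004,0,0.08,40]
    - [0,0,0,0.004,0,0.16,40]
    - [0,0,0,0.004,0,0.18,40]
    - [0,0,0,0.004,0,0.187,40]
    - [0,0,0,0.004,0,0.187,40]
    - [0,0,0,0.004,0,0.187,40]
    - [0,0,0,0.004,0,0.187,40]

```text
t: 14.72
ee_pos: [482.5, -0.3, 37.9]
orientation: [0.3, -3.125, -0.0]
ft_force: [-6.7, 1.1, 15.3]
width: 57.8
grasp_force: 30.0
```

Request:
servo_tool:
  rows:
    - [0,0,0,0,0,-0.004,40]
    - [0,0,0,0,0,-0.006,40]
    - [0,0,0,0,0,-0.006,40]

```text
t: 15.1
ee_pos: [483.7, -0.4, 38.4]
orientation: [0.3, -3.127, -0.0]
ft_force: [-0.5, -0.4, -1.6]
width: 57.7
grasp_force: 30.0
```

Request:
servo_tool:
  rows:
    - [0,0,0,0,0,0.003,40]
    - [0,0,0,0,0,0.003,65]
    - [0,0,0,0,0,0.003,75]
    - [0,0,0,0,0,0.003,80]
    - [0,0,0,0,0,-0.2,87]
    - [0,0,0,0,0,-0.5,87]
    - [0,0,0,0,0,-0.75,87]
    - [0,0,0,0,0,-0.95,87]
    - [0,0,0,0,0,-0.95,87]

```text
t: 16.23
ee_pos: [485.6, -0.4, 231.8]
orientation: [-0.299, 3.121, -0.001]
ft_force: [-0.3, 0.1, -0.5]
width: 86.9
grasp_force: 0.0
```

Request:
servo_tool:
  rows:
    - [0,0,0,0.1,0.1,-0.25,87]
    - [0,0,0,0.2,0.25,-0.45,87]
    - [0,0,0,0.2,0.4,-0.5,87]
    - [0,0,0,0.2,0.4,-0.5,87]
    - [0,0,0,0.2,0.4,-0.5,87]

```text
t: 16.85
ee_pos: [428.7, 70.2, 327.3]
orientation: [0.301, -3.125, 0.001]
ft_force: [-0.0, 0.0, -0.0]
width: 86.8
grasp_force: 0.0
```

```bash
python3 - <<'E'
from h import *
im,d,ci=grab('wrist'); save('w6',im[100:310,:420]) ; np.savez('w6',im=im,d=d,**ci)
for c,z in(('green',58),('blue',50)):
    try: top(im,d,ci,c,(484,-0),z)
    except Exception as e: print(c,'none')
im,d,ci=grab('scene'); np.savez('scene1',im=im,d=d,**ci)
top(im,d,ci,'green',(484,0),58)
save('s6',cv2.resize(im[150:280,220:350],None,fx=4,fy=4,interpolation=cv2.INTER_CUBIC))
E
python3 - <<'E'
import cv2,numpy as np
a=cv2.imread('pics/w6.png');b=cv2.imread('pics/s6.png')
b=cv2.resize(b,(380,380)); o=np.zeros((590,420,3),np.uint8);o[:210]=a;o[210:,:380]=b;cv2.imwrite('pics/c6.png',o)
E
```

```text
green c [482.9   0. ] size [81. 55.] long side deg 11.0 medz 58.7 px [209 182] [247 235]
blue none
green c [482.4  -5.5] size [85.9 66. ] long side deg 10.9 medz 57.7 px [251 216] [282 233]
```

View pics/c6.png

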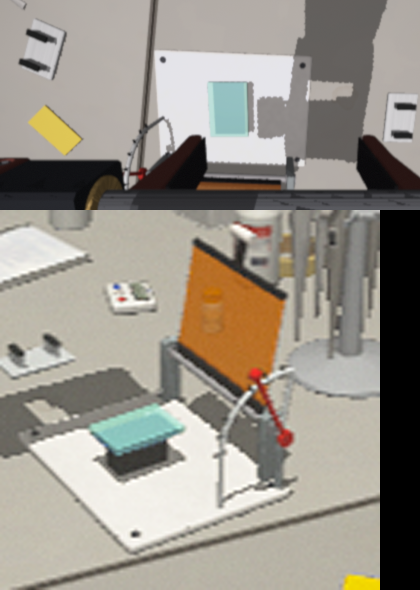

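The views show the larger plate centred at (482.9,0), 11°, level at z 58 mm. The pointer's ball is at (255,375) in the lower picture, with its hub at (285,438). Next I measure the viewer, pointer and bar.

```bash
cat > ang.py <<'E'
from h import *
def rayc(px,ci):
    K=np.array(ci["intrinsics"]);R=np.array(ci["R"]);t=np.array(ci["t"]); px=np.atleast_2d(px).astype(float)
    return -R.T@t, np.c_[(px[:,0]-K[0,2])/K[0,0],(px[:,1]-K[1,2])/K[1,1],np.ones(len(px))]@R
def onplane(px,ci,hinge,yaw,yv):
    """cast onto the plane viewer-y = yv (through hinge frame); returns (reach forward, height) from hinge axis"""
    o,c=rayc(px,ci); ex=np.array([np.cos(yaw),np.sin(yaw),0]); ey=np.array([-np.sin(yaw),np.cos(yaw),0])
    p=o+c*((yv-(o-hinge)@ey)/(c@ey))[:,None]-hinge
    return np.c_[-p@ex,p[:,2]]
def redmask(im,w,lo=60):
    hsv=cv2.cvtColor(im,cv2.COLOR_RGB2HSV).astype(int)
    m=((hsv[...,0]<5)|(hsv[...,0]>172))&(hsv[...,1]>120)&(hsv[...,2]>60)
    return m&(w[...,0]>500)&(w[...,0]<640)&(w[...,1]>-160)&(w[...,1]<-80)&(w[...,2]>lo)&(w[...,2]<190)
E
python3 - <<'E'
from ang import *
f=np.load('scene1.npz'); im,d=f['im'],f['d']; w=world(d,f)
hs=cv2.cvtColor(im,cv2.COLOR_RGB2HSV).astype(int)
for n in('w6','scene1'):
    g=np.load(n+'.npz'); W=world(g['d'],g); h=cv2.cvtColor(g['im'],cv2.COLOR_RGB2HSV).astype(int)
    m=((h[...,1]<40)&(abs(W[...,2]-12)<4)&(abs(W[...,0]-497)<130)&(abs(W[...,1])<160)&(h[...,2]>(100 if n=='w6' else 150))).astype(np.uint8)
    c,l,s,ce=cv2.connectedComponentsWithStats(m); i=1+s[1:,4].argmax()
    cs=np.argwhere(l==i)[:,::-1]; p=ray(cs,12,g)[:,:2].astype(np.float32)
    print(n,'base',cv2.minAreaRect(p))
yaw=np.radians(8.4); hinge=np.array([496.5+85*np.cos(yaw),0.3+85*np.sin(yaw),75]); print('hinge',hinge)
m=redmask(im,w); px=np.argwhere(m)[:,::-1]
q=onplane(px,f,hinge,yaw,-125); r=np.hypot(*q.T); print(len(q),'reach/height range',q.min(0),q.max(0))
u=np.linalg.svd(q-q.mean(0),full_matrices=False)[2][0]; u*=np.sign(u[1]); print('pca ang',np.arctan2(u[1],u[0]))
s=(q-q.mean(0))@u; a=q[s>s.max()-13].mean(0); b=q[s<s.min()+13].mean(0); print('ends',a,b,np.hypot(*(a-b)),'ang',np.arctan2(*(a-b)[::-1]))
# white bar candidates
for n in('scene1','side0'):
    g=np.load(n+'.npz'); W=world(g['d'],g); h=cv2.cvtColor(g['im'],cv2.COLOR_RGB2HSV).astype(int)
    m=(h[...,1]<60)&(h[...,2]>120)&(abs(W[...,0]-612)<40)&(abs(W[...,1]-16)<50)&(abs(W[...,2]-242)<35)
    if m.any(): print(n,'bar',m.sum(),np.median(W[m],0),np.ptp(W[m],axis=0),np.argwhere(m).mean(0)[::-1])
E
```

```text
w6 base ((496.3734130859375, 1.5579071044921875), (188.73480224609375, 248.31607055664062), 8.62911319732666)
scene1 base ((498.04168701171875, -17.160476684570312), (190.4073028564453, 226.85183715820312), 8.101631164550781)
hinge [580.5881483   12.71705743  75.        ]
60 reach/height range [-6.9247782  -6.66098027] [41.36273527 91.37896595]
pca ang 1.1407289051258802
ends [37.90425349 85.01260277] [-1.29000708  0.06966139] 93.54941662845211 ang 1.1384872958521635
scene1 bar 45 [609.39842332  14.15246196 243.49037046] [18.8197381  51.03034174 39.48739166] [302.84444444 159.46666667]
side0 bar 20 [610.111804    25.52276739 245.43443011] [13.44898274 37.93161224  9.51857353] [260.1  160.95]
```

Run:
```python
from h import *
plan([(590,17,325,98.5),(603,17,300,98.5)])
```

```text
now [428.9  69.9 327.3] yaw 100.92 t 16.95 w 87.2
[-0.0001, -0.0017, 0.0281, -0.7409, -0.4122, 0.0099]
[-0.0001, -0.0017, 0.0281, -0.8051, -0.4245, 0.1348]
```

Request:
servo_tool:
  rows:
    - [0,0,0.01,-0.2,-0.2,0,87]
    - [0,0,0.028,-0.4,-0.4,0,87]
    - [0,0,0.028,-0.6,-0.42,0,80]
    - [0,0,0.028,-0.74,-0.424,0.01,70]
    - [0,0,0.028,-0.805,-0.424,0.05,60]
    - [0,0,0.028,-0.805,-0.424,0.13,60]
    - [0,0,0.028,-0.805,-0.424,0.13,60]
    - [0,0,0.028,-0.805,-0.424,0.13,60]

```text
t: 17.95
ee_pos: [602.6, 17.9, 302.7]
orientation: [0.234, -3.132, 0.0]
ft_force: [0.0, 0.5, -0.1]
width: 60.1
grasp_force: 0.0
```

Run:
```python
from ang import *
im,d,ci=grab('wrist'); np.savez('w7',im=im,d=d,**ci); w=world(d,ci)
h=cv2.cvtColor(im,cv2.COLOR_RGB2HSV).astype(int)
m=(h[...,1]<60)&(h[...,2]>110)&(abs(w[...,0]-612)<40)&(abs(w[...,1]-17)<50)&(abs(w[...,2]-242)<25)
if m.any(): q=w[m]; print('bar',m.sum(),np.median(q,0),q.min(0),q.max(0),cv2.minAreaRect(q[:,:2].astype(np.float32)))
r=redmask(im,w); print('red',r.sum())
save('w7',im); plan([(610.5,18,260,98.5),(610.5,18,226,98.5)])
```

```text
bar 627 [609.99567714  17.69968829 248.47096025] [603.55543822   2.19004169 243.60026138] [619.07632045  34.53211959 250.78589716] ((610.9890747070312, 18.065889358520508), (11.94978141784668, 31.605859756469727), 8.494233131408691)
red 250
now [602.9  18.  303.2] yaw 98.55 t 18.0 w 59.9
[-0.0001, 0.0003, 0.0006, -0.0373, -0.0054, 0.2159]
[-0.0001, 0.0003, 0.0006, -0.0372, -0.0054, 0.3859]
```

View pics/w7.png

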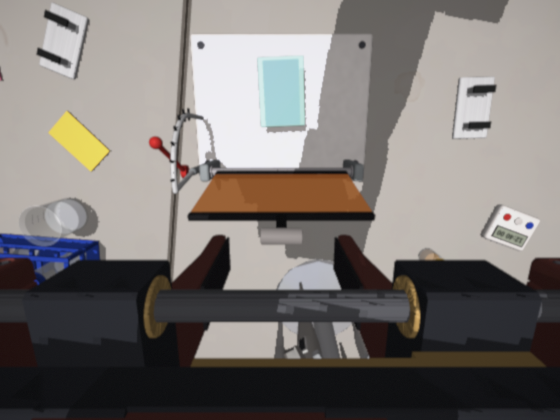

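The bar is at (281,237), between the fingers, centred at (611,18), which agrees with the hinge geometry. The pointer's ball is at (155,143). Now grasping the bar across its ends.

Request:
servo_tool:
  rows:
    - [0,0,0,-0.038,-0.003,0.1,60]
    - [0,0,0,-0.039,-0.003,0.22,60]
    - [0,0,0,-0.039,-0.003,0.32,60]
    - [0,0,0,-0.039,-0.003,0.386,60]
    - [0,0,0,-0.039,-0.003,0.386,50]
    - [0,0,0,-0.039,-0.003,0.386,40]
    - [0,0,0,-0.039,-0.003,0.386,20]
    - [0,0,0,-0.039,-0.003,0.386,20]
    - [0,0,0,-0.039,-0.003,0.386,20]
    - [0,0,0,-0.039,-0.003,0.386,20]

```text
t: 19.25
ee_pos: [611.7, 18.8, 226.3]
orientation: [-0.234, 3.131, 0.0]
ft_force: [0.1, 2.2, 5.9]
width: 31.7
grasp_force: 30.0
```

Run:
```python
from ang import *
f=np.load('w7.npz'); w=world(f['d'],f); m=redmask(f['im'],w,60)
yaw=np.radians(8.5); hinge=np.array([580.5,13.5,75.]); ex=np.array([np.cos(yaw),np.sin(yaw),0]);ey=np.array([-np.sin(yaw),np.cos(yaw),0])
q=w[m]-hinge; v=np.c_[-q@ex,q@ey,q[:,2]]
u=np.linalg.svd(v-v.mean(0),full_matrices=False)[2][0];u*=np.sign(u[2])
s=(v-v.mean(0))@u; a=v[s>s.max()-11];b=v[s<s.min()+11]
print('dir',u,'ang',np.arctan2(u[2],u[0]),'ends',a.mean(0),b.mean(0),len(a),len(b))
px=np.argwhere(m)[:,::-1]; (c,r)=cv2.minEnclosingCircle(px[s>s.max()-14].astype(np.float32)); print('ball px',c,r)
# ball ray on sphere radius: ray with viewer y=-125
print('cast', onplane([c],f,hinge,yaw,-125))
o,cc=rayc([c],f)
for A in(1.05,1.1,1.14,1.18):
    B=hinge-125*ey-92*np.cos(A)*ex+np.array([0,0,92*np.sin(A)]); R=np.array(f['R']);K=np.array(f['intrinsics']); p=K@(R@B+f['t']); print(A,p[:2]/p[2])
H=hinge-125*ey; p=K@(R@H+f['t']); print('hub px',p[:2]/p[2])
print(ctrl.get_obs()['ee_pos'],ctrl.get_obs()['t'])
```

```text
dir [ 0.42494029 -0.00212457  0.90521889] ang 1.1318993491061917 ends [  37.11475859 -123.42478679   88.8526612 ] [  -0.84206083 -123.32129621    8.28139683] 118 54
ball px (155.35714721679688, 142.64285278320312) 6.566090106964111
cast [[36.73263262 84.44813027]]
1.05 [156.3268588  133.27778239]
1.1 [155.85021674 137.45083403]
1.14 [155.53409597 140.88636292]
1.18 [155.27745411 144.39755482]
hub px [184.70585535 169.76655576]
[611.6581311   18.78832157 226.32071531] 19.25
```

Request:
servo_tool:
  rows:
    - [0,0,0,0.04,0,-0.006,20]
    - [0,0,0,0.084,0,-0.011,20]
    - [0,0,0,0.152,0,-0.0135,20]
    - [0,0,0,0.211,0,-0.0115,20]
    - [0,0,0,0.279,0,-0.004,20]
    - [0,0,0,0.346,0,0.009,20]
    - [0,0,0,0.346,0,0.009,20]
    - [0,0,0,0.346,0,0.009,20]

```text
t: 20.25
ee_pos: [541.7, 8.2, 223.9]
orientation: [0.234, -3.132, -0.0]
ft_force: [-1.2, 3.0, 7.1]
width: 31.5
grasp_force: 30.0
```

Request:
servo_tool:
  rows:
    - [0,0,0,0.0655,0,0.018,20]
    - [0,0,0,0.1135,0,0.035,20]
    - [0,0,0,0.16,0,0.055,20]
    - [0,0,0,0.16,0,0.055,20]
    - [0,0,0,0.16,0,0.055,20]

```text
t: 20.88
ee_pos: [509.7, 3.4, 212.5]
orientation: [0.234, -3.131, -0.0]
ft_force: [-3.5, 1.9, 6.8]
width: 31.6
grasp_force: 30.0
```

```bash
cat > cmp.py <<'E'
from ang import *
im,d,ci=grab('scene'); save('s8',cv2.resize(im[130:270,230:370],None,fx=4,fy=4,interpolation=cv2.INTER_CUBIC)); w=world(d,ci)
yaw=np.radians(8.5); hinge=np.array([580.8,13.5,75.]); ex=np.array([np.cos(yaw),np.sin(yaw),0]);ey=np.array([-np.sin(yaw),np.cos(yaw),0])
h=cv2.cvtColor(im,cv2.COLOR_RGB2HSV).astype(int)
q=w-hinge; v=np.stack([-q@ex,q@ey,q[...,2]],-1)
m=(h[...,0]>4)&(h[...,0]<22)&(h[...,1]>130)&(abs(v[...,1])<83)&(v[...,2]>10)&(v[...,0]>-20)&(v[...,0]<130)
c,l,s,_=cv2.connectedComponentsWithStats(m.astype(np.uint8)); m=l==1+s[1:,4].argmax()
P=v[m]; 
from numpy.linalg import svd
for k in range(3):
    A=np.c_[P[:,1:],np.ones(len(P))]; co=np.linalg.lstsq(A,P[:,0],rcond=None)[0]; r=P[:,0]-A@co; P=P[abs(r)<2.5*r.std()]
print('shield n',len(P),'ang',np.arctan2(1,co[1]),'tilt',co[0],'rms',r.std(),'x at axis',co[2])
m=redmask(im,w); px=np.argwhere(m)[:,::-1]; q=onplane(px,ci,hinge,yaw,-125)
u=svd(q-q.mean(0),full_matrices=False)[2][0];u*=np.sign(u[1]); s=(q-q.mean(0))@u; a=q[s>s.max()-13].mean(0); b=q[s<s.min()+13].mean(0)
print('pointer',len(q),np.arctan2(u[1],u[0]),np.arctan2(*(a-b)[::-1]),a,b)
o=ctrl.get_obs(); e=o['ee_pos']+[0,0,16]; v0=np.array([611.7,18.8,242.3])
H=np.array([611.7,18.8])-170*np.sin(1.75-np.pi/2)*ex[:2]
f=-(e[:2]-H)@ex[:2]; print('tcp ang',np.arctan2(e[2]-75,f),'r',np.hypot(f,e[2]-75),o['t'],o['ft_force'])
E
python3 cmp.py
```

```text
shield n 437 ang 1.1361706042647282 tilt 0.004257792672882541 rms 0.6589413468192835 x at axis -0.48213598667817886
pointer 68 1.142885756919176 1.1443455116894448 [38.01388705 86.03186325] [-1.30051578 -0.50040334]
tcp ang 1.1276940541250573 r 169.93251308168902 20.925 [-3.16488593  3.34807061  7.21209077]
```

View pics/s8.png

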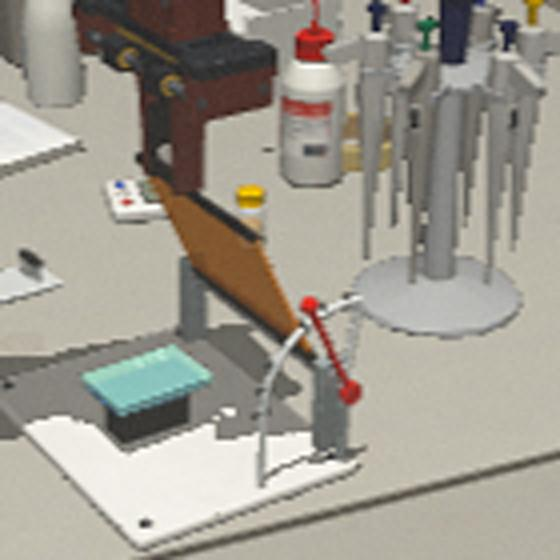

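The view shows the shield held by the gripper, nearly parallel to the red pointer (ball (310,304), hub (349,392)), with the stack intact at (147,378). One small correction up by about 0.01 rad.

Request:
servo_tool:
  rows:
    - [0,0,0,-0.007,0,-0.003,20]
    - [0,0,0,-0.007,0,-0.003,20]
    - [0,0,0,-0.007,0,-0.003,20]
    - [0,0,0,-0.007,0,-0.003,20]

```text
t: 21.42
ee_pos: [511.0, 3.6, 213.1]
orientation: [0.234, -3.13, -0.0]
ft_force: [-3.3, 2.7, 6.4]
width: 31.6
grasp_force: 30.0
```

```bash
python3 cmp.py
```

```text
shield n 451 ang 1.1451414382869656 tilt 0.0034637342100360064 rms 0.7222403130321732 x at axis -0.488857123522888
pointer 67 1.1431203915607642 1.1443455116894448 [38.01388705 86.03186325] [-1.30051578 -0.50040334]
tcp ang 1.1360309040262282 r 169.89501934145983 21.475 [-3.04739328  2.39752625  7.28214327]
```

Shield at 1.145 rad and pointer at 1.144 rad in the same view. Handing in.

```bash
python3 -c "
from workcell import ctrl
print(ctrl.close_job())"
```

```text
the job is handed in; nothing more can be done
None
```

The job is handed in at about 21.5 s. The sheet and larger plate are stacked centred to about 1 mm on the lower plate. The shield is still held at about 1.14 rad, matching the pointer to within roughly 0.01–0.02 rad.

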